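Complete the loupe kit and peel its tray off the clinging pile

TASK

The inspection kit in the top tray of the pile still lacks its loupe: stand the loupe on its small end in the empty round pocket of that tray and let go of it. The nested trays are snapped into one another, so then grip the top tray by the rim across its cut-off corner and peel it off the pile, that corner first and the opposite corner last, so that the pile underneath stays on the desk where it is and the loupe and tweezers stay in their places. Carry the tray level over the middle of the big cream tray and finish there still holding it up for checking, well clear above the cream tray and not put down; leave the glue stick and the dropper bottle alone.

Things in the scene. Friction and masses are not known exactly. Their poses are not given: they have to be found in the camera images.
- kit_tray: the top white moulded tray, 130 x 170 mm over the rim (local x by y), 28 mm high, about 0.1 kg; origin at the centre of its underside. Rim band 9 mm wide with vertical faces, local z 14 to 28 mm, resting on the rim below. Inside the rim it steps in by 5 mm; floor top at z 2 mm, 99 x 139 mm inside. The corner at local (-x, -y) is cut off at 45 degrees (legs 34 mm)
- kit_corner (a point): on the kit tray: middle of the top face of the straight rim bar (9 mm wide, 44 mm long) across the cut corner, local (-44.8, -64.8, 28) mm. Grip from above across the bar, fingers closing along local (1, 1). Only the upper 14 mm belong to this tray; the faces below are the next tray's rim, flush with it
- kit_far (a point): on the kit tray: top of the rim at the far corner, local (56, 76, 28) mm. Eight sprung snap dimples round the rim below hold beads on the walls of this tray, about 1 N each, until that spot has risen 5 mm. Tilting the tray by 0.17 rad about this corner (cut corner rising 30 mm) frees them one after the other with a few N; lifted level, all hold at once
- kit_pocket (a point): on the kit tray: centre of the floor of the round pocket, local (-14, 8, 2) mm; a raised ring 7 mm high whose bore narrows from 37 mm at the top to 31 mm at the floor and takes the small end of the loupe
- kit_slot (a point): on the kit tray: centre of the floor of the long slot at the +x side (16 x 134 mm inside, 7 mm deep, along local y) in which the tweezers lie, local (34, 0, 2) mm
- tray_pile: the four tightly packed trays underneath, same outline and yaw, moving as one, about 0.48 kg, standing loose on the desk; origin at the centre of the underside; the rim top is at 70 mm, and the kit tray's origin sits 56 mm above this origin when nested
- pile_corner (a point): on the pile: top of its rim bar at the cut corner, 14 mm under kit_corner when nested
- pile_far (a point): on the pile: top of its rim at the far corner, 14 mm under kit_far when nested
- loupe: black eye loupe standing on its small end on the desk, 35 mm high, 0.035 kg; foot 26 mm across up to z 12 mm, then a barrel 39 mm across from z 15 to 35 mm: grip it there; origin at the centre of its underside, z up
- tweezers: steel tweezers lying in the long slot of the kit tray, 12 x 128 x 9 mm, 0.018 kg; origin at the centre of the underside, long axis y
- tray_cream: big empty cream tray standing on the desk, fixed, 281 x 209 mm, rim 52 mm high; origin at the centre of its underside, long axis local x
- glue_stick: blue glue stick standing on end, 26 mm across, 85 mm high; bystander, origin under its centre. Right of these small things, beside the arm's start, a fixed black tray tilts on a stand: it fills x 0.25 to 0.70, y -0.89 to -0.38, z 0.10 to 0.30 m; pass above or round it
- dropper: brown dropper bottle, 34 mm across, 102 mm high; bystander, origin under its centre. The lamp, not needed, is swung back and up (x over 0.64, z over 0.5 m)
Things that resemble listed ones, but are neither listed nor needed, are in the scene too. There is more than one size of the loupe; the job needs the larger.

How it is judged (in metres and radians):
On the way, in this order (a step that is already met when the one before it is completed fails the run):
1. the loupe stands in the round pocket of the still nested top tray and is let go (distance between loupe and kit_pocket below 0.006 m and angle between the z axis of loupe and the z axis of kit_tray, either way round below 0.12 rad and contact force between the fingers and loupe below 0.05 N and distance between kit_corner and pile_corner below 0.017 m), for 0.2 s.
2. the cut corner is peeled up while the opposite corner still lies on the pile (z of kit_corner in the frame of tray_pile above 0.096 m and z of kit_far in the frame of tray_pile below 0.09 m and contact force between the fingers and kit_tray above 1 N), for 0.1 s.
At the end, for the whole second after the job is handed in: Kit tray held in the fingers over the cream tray (centres within 60 mm), underside over 85 mm above the desk, level within 10 degrees, at rest, touching neither tray nor pile; loupe in its pocket (6 mm), tweezers in their slot (15 mm); pile flat and within 20 mm of its start (distance between loupe and kit_pocket below 0.006 m and angle between the z axis of loupe and the z axis of kit_tray, either way round below 0.12 rad and z of tweezers in the frame of kit_slot between -0.004 and 0.008 m and distance between tweezers and kit_slot below 0.015 m and height (world z) of kit_tray above 0.085 m and angle between kit_tray's own z axis and vertical below 0.17 rad and horizontal distance between kit_tray and tray_cream below 0.06 m and contact force between the fingers and kit_tray above 1 N and contact force between kit_tray and tray_cream below 0.05 N and contact force between kit_tray and tray_pile below 0.05 N and linear speed of kit_tray below 0.03 m/s and contact force between the fingers and loupe below 0.05 N and distance of tray_pile from where it was at the start of the episode below 0.02 m and angle between tray_pile's own z axis and vertical below 0.05 rad); the arm keeps its last pose, push and grip.
It fails at once if the pile underneath is lifted or dragged more than 20 mm (distance of tray_pile from where it was at the start of the episode above 0.02 m).
It fails at once if the glue stick is knocked or moved more than 30 mm (distance of glue_stick from where it was at the start of the episode above 0.03 m or angle between glue_stick's own z axis and vertical above 0.4 rad).
It fails at once if the dropper is knocked or moved more than 30 mm (distance of dropper from where it was at the start of the episode above 0.03 m or angle between dropper's own z axis and vertical above 0.4 rad).
It also fails if it takes over 58 s, if anything falls off the work surface, if the arm or the gripper's body presses on something with over 40 N, if the wrist force passes 120 N, or if a joint passes its speed limit or range.

ROBOT

A 7-joint arm with a two-finger parallel gripper is mounted at the origin on a cart in front of the work surface, level with it; the furniture and walls round the work are solid. World frame = base frame: x ahead of the robot, y to its left, z up, the work surface at z = 0. Lengths are in m, angles in degrees, forces in N, time in s.
With the tool pointing down it reaches from about 0.425 to 0.875 m from the base axis. Payload 4.7 kg.
Tool frame: the origin (TCP) lies midway between the tips of the shut fingers; the grasp point (between the pads) lies 19 mm behind it; z points along the fingers, y is the line along which they close (so a half turn about z gives the same grasp; the last joint's range is limited). The gripper opens to 87 mm and grips with 3 to 60 N. Pads are 19 mm wide; open, the fingers measure 117 mm over their backs; the gripper's body (75 mm by 190 mm) begins 51 mm behind the grasp point.
Start: joints at [-64.166, 18.392, -4.016, 83.108, 1.295, 78.541, -3.26], TCP at [0.275, 0.589, 0.223] pointing down, gripper open.
Joint ranges: [-163.93, 163.93], [-17.29, 119.83], [-79.2, 71.16], [3.27, 140.29], [-89.18, 269.18], [5.43, 117.66], [-154.24, 154.24]. Speed limits (degrees/s): [147.25, 147.25, 180, 180, 180, 180, 180].

INTERFACE

Orientations are given as [roll, pitch, yaw] about the fixed x, y, z axes, in that order (R = Rz(yaw) Ry(pitch) Rx(roll)).
In Python, from cell import env gives the robot as it stands. The module is installed in compiled form; this text tells all that it offers.
- The arm moves only by the tool step_arm, never from a script. Its argument "rows" is a list of rows, each an object with "angular": the turn, a rotation vector about the tool's x, y, z in units of pi rad (1.0 is pi rad), a list of three; "slide": the shift along the tool's x, y, z in units of 500 mm (1.0 is 500 mm), a list of three; "jaw": the opening, from 0 (shut) to 1 (fully open). A call has 1 to 10 rows; each row shifts and turns the commanded pose from where the row before left it, along the tool's axes as they then stand; what a row does not reach is not made up. A row lasts 1/8 s, in which the tool goes at most 62.5 mm and 10.7 degrees, less where a joint would pass 70% of its speed; a pose out of reach is approached as far as the arm can. A call with a number of a shift or a turn outside -1 to 1 is refused whole. A call with a gripper value outside its range is refused whole. The fingers move at their own pace and stop on an object; "newtons" is the grip in N (left out, the last holds). Time passes only in rows, so rows that do not move let the fingers close. It gives the time, the measured TCP pose, the force, the opening and the grip force at its end, in the units of the state.
- env.get_obs(): the state, without advancing time (a new reading comes with each control period).
- env.read_camera(name): name is "scene" or "top" or "wrist"; returns the picture (480x640x3 uint8, red, green, blue); there is no depth.
- env.camera_info(name): a dict with "fx", "fy", "cx", "cy" (pixels), "R" (3x3) and "t" (3): a world point X has camera coordinates R X + t. Camera axes: x right, y down, z forward; pixel columns grow to the right and rows downward; lengths in m; the calibration is good to about 2 mm. The wrist camera is an equidistant fisheye: a pixel r from the principal point sees the ray r / f radians off the axis. A picture is of the moment at which its call begins: read the wrist's pose just before it. camera_info takes no time and is no camera call; for the wrist camera it gives the pose at the moment of the call.
- env.sign_off(): hands the job in; it is judged then, once.
The state is a dict: "time_s": time; "qpos": joint angles; "joint_velocities": joint speeds; "effort": joint torques, N m; "tool_pos": TCP position; "tool_rot": TCP orientation; "force": force on the tool from outside, world axes, zero at the start; "wrist_torque": the same for the moment, N m; "grip_width": finger opening in m; "grasp_force": force on a finger pad.
Only numpy, scipy, OpenCV 4.12 (cv2) and the standard library are available. Lean on these libraries where they do the work, as an engineer would, in place of code of your own. Each camera call takes 0.05 s, during which the arm holds its last target. There are 200 camera calls.

## Working session

There is one attempt and no reset: what is moved stays moved. The work goes in short steps, Python scripts to look and compute and a tool call to move; the robot and the scene stay as the last step left them, time stands still between calls to the robot, and variables do not carry over. Pictures are saved under pics/ and viewed, at most 13 in all, crops included, and the job is handed in when it is done.

Besides the shell and the picture viewer there is one more tool, called as a command line: name --argument value ..., lists and objects as JSON in quotes. step_arm: Moves the arm, as the interface text tells. Shifts and turns lie within -1 to 1; 1 stands for 500 mm of shift or pi rad of turn. Its arguments: {"type":"object","properties":{"rows":{"type":"array"},"newtons":{"type":"number"}},"required":["rows"]}

```bash
mkdir -p pics
cat > h.py <<'E'
import numpy as np, cv2
from cell import env
from scipy.spatial.transform import Rotation as Rn
def ray(n,u,v,info=None):
    c=info or env.camera_info(n);R=np.array(c['R']);t=np.array(c['t'])
    x=(u-c['cx'])/c['fx'];y=(v-c['cy'])/c['fy']
    if n=='wrist':
        r=np.hypot(x,y);k=np.sin(r)/r if r>1e-9 else 1;d=np.array([x*k,y*k,np.cos(r)])
    else: d=np.array([x,y,1.])
    return -R.T@t,R.T@d
def at(n,u,v,z,info=None):
    o,d=ray(n,u,v,info);return o+d*(z-o[2])/d[2]
def proj(n,X,info=None):
    c=info or env.camera_info(n);p=np.array(c['R'])@np.array(X)+np.array(c['t'])
    if n=='wrist':
        a=np.arctan2(np.hypot(p[0],p[1]),p[2]);h=np.hypot(p[0],p[1])+1e-12
        return np.array([c['cx']+c['fx']*a*p[0]/h,c['cy']+c['fy']*a*p[1]/h])
    return np.array([c['cx']+c['fx']*p[0]/p[2],c['cy']+c['fy']*p[1]/p[2]])
def save(n,f,crop=None,s=1):
    im=env.read_camera(n)[:,:,::-1]
    cv2.imwrite(f'pics/raw_{f}',im)
    if crop: x0,y0,x1,y1=crop;im=im[y0:y1,x0:x1]
    if s!=1: im=cv2.resize(im,None,fx=s,fy=s,interpolation=cv2.INTER_CUBIC)
    cv2.imwrite('pics/'+f,im)
E
python3 - <<'E'
from h import *
print(env.get_obs())
for n in('scene','top','wrist'):print(n,env.camera_info(n))
save('scene','s1.png');save('top','t1.png')
E
```

```text
{'time_s': 0.0, 'qpos': array([-64.16426155,  18.44006463,  -4.01627341,  83.17593163,
         1.29638789,  78.540866  ,  -3.26165608]), 'joint_velocities': array([-0.05613152,  0.00283075,  0.05521488,  0.01698715, -0.02216217,
        0.11741571,  0.022568  ]), 'effort': array([-3.51343788e-04, -4.91284883e+01, -4.04369496e-01, -3.12531245e+01,
       -6.39478443e-02,  4.34904615e-02,  2.05965980e-04]), 'tool_pos': array([0.27479704, 0.58843353, 0.22144122]), 'tool_rot': array([-1.79888464e+02,  6.93349591e-03,  1.54973366e+02]), 'force': array([ 0.30215217, -0.27372969, -0.16628231]), 'wrist_torque': array([-0.06430519, -0.01738611, -0.02663941]), 'grasp_force': 0.0, 'grip_width': 0.08723484021850217}
scene {'fx': 579.5017771750355, 'fy': 579.5017771750355, 'cx': 327.6948008532849, 'cy': 230.14387691670782, 'R': array([[ 0.90254394, -0.43015993,  0.01941311],
       [-0.28900307, -0.63856302, -0.71324224],
       [ 0.31920473,  0.63812202, -0.70064873]]), 't': array([-0.38114246,  0.20239201,  1.09517375])}
top {'fx': 523.7048494009296, 'fy': 523.7048494009296, 'cx': 318.514706224865, 'cy': 244.24945256592176, 'R': array([[-0.02184024, -0.99929608, -0.03050176],
       [-0.99552321,  0.02454379, -0.09127509],
       [ 0.09195946,  0.02837174, -0.99535848]]), 't': array([0.06665078, 0.45028945, 1.15786381])}
wrist {'fx': 371.64829954431775, 'fy': 371.64829954431775, 'cx': 318.6388126121563, 'cy': 241.4733701699316, 'R': array([[ 0.42354601,  0.90587301, -0.00169242],
       [ 0.86588166, -0.40429743,  0.29460573],
       [ 0.26619114, -0.12624451, -0.95561739]]), 't': array([-0.64908977, -0.03606101,  0.39195482])}
```

View pics/s1.png

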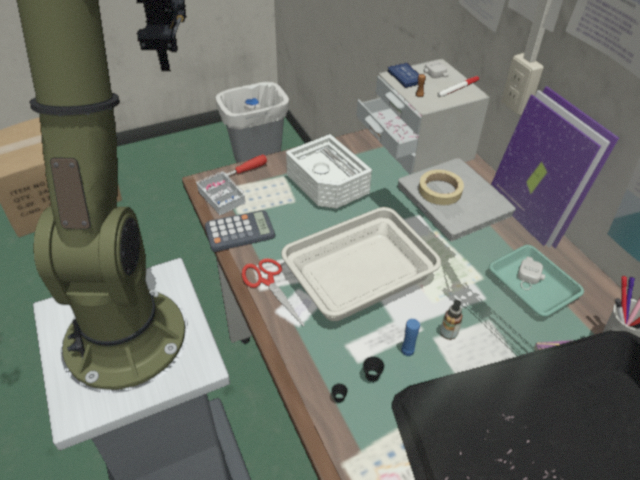

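View pics/t1.png

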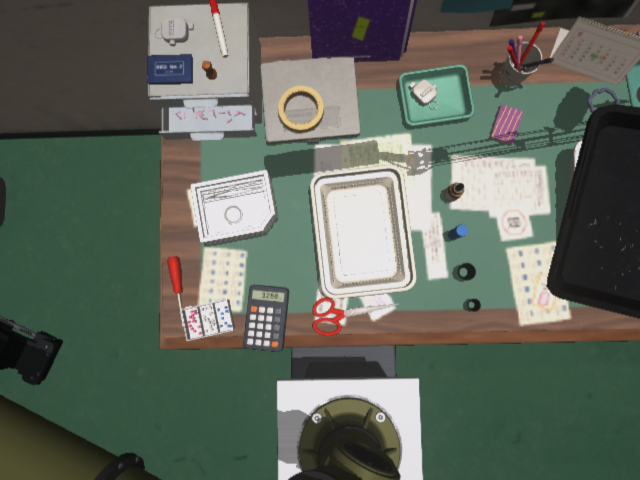

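The scene view shows the pile at about (328,170), the cream tray at (360,262), the glue stick at (411,337) and the dropper at (452,320). Candidates for the loupe are the black ring at scene (373,369) / top (464,272), which is larger, and the one at scene (339,393) / top (472,304), which is smaller. I choose the first and check it in a close crop.

Run:
```python
from h import *
t=cv2.imread('pics/raw_t1.png');s=cv2.imread('pics/raw_s1.png')
a=cv2.resize(t[162:252,182:286],None,fx=5,fy=5,interpolation=cv2.INTER_CUBIC)
b=cv2.resize(t[255:315,440:490],(225,270),interpolation=cv2.INTER_CUBIC)
c=cv2.resize(s[350:410,325:390],(225,208),interpolation=cv2.INTER_CUBIC)
o=np.zeros((480,750,3),np.uint8);o[:450,:520]=a;o[:270,522:747]=b;o[271:479,522:747]=c
cv2.imwrite('pics/c1.png',o)
```

```text
(no output)
```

View pics/c1.png

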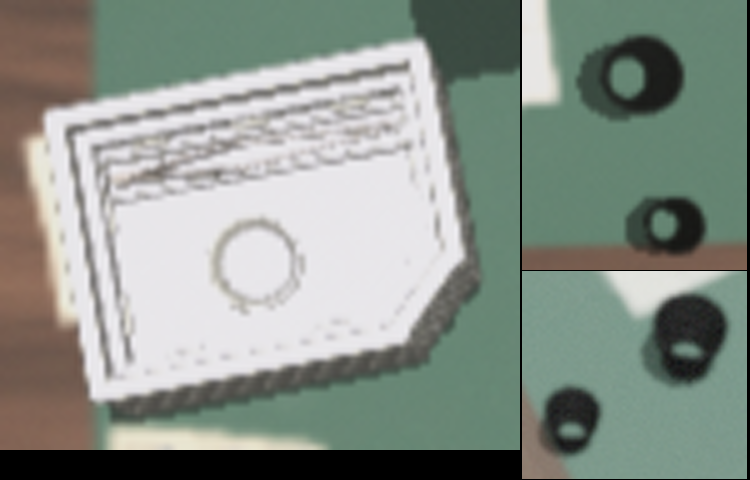

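The crop shows the tray's rim corners at crop (45,112), (425,40), (467,260), (410,344) and (95,400), with the pocket at (257,262). The larger loupe is the upper one (crop 643,76, about 39 mm across). Next I work out the poses.

```bash
cat > est.py <<'E'
from h import *
from scipy.optimize import least_squares
px=np.array([(45,112),(425,40),(467,260),(410,344),(95,400)])/5+[182,162]
L=np.array([(65,85),(65,-85),(-31,-85),(-65,-51),(-65,85)])/1e3
W=np.array([at('top',*p,0.084)[:2] for p in px])
def f(q):
    c,s=np.cos(q[2]),np.sin(q[2]);return (L@np.array([[c,s],[-s,c]])+q[:2]-W).ravel()
r=least_squares(f,[*W.mean(0),0]);print('tray',r.x,np.degrees(r.x[2]),np.round(r.fun*1e3,1))
T=Rn.from_euler('z',r.x[2]).as_matrix()
loc=lambda p:T@np.array(p)/1e3+[r.x[0],r.x[1],.056]
print('pocket',loc((-14,8,2)),'seen',at('top',182+257/5,162+262/5,.065),'corner',loc((-44.8,-64.8,28)),'far',loc((56,76,28)))
print('loupe top',at('top',440+(643-522)/4.5,255+76/4.5,.035))
print('small',at('top',472,304,.03))
px=[(312,170),(406,165),(415,290),(318,297)]
W=np.array([at('top',*p,0.052)[:2] for p in px]);print('cream',W.mean(0),W)
print('glue',at('top',461,230,.085),at('scene',411,355,0),'drop',at('top',458,188,.1),at('scene',449,338,0))
E
python3 est.py
```

```text
tray [0.53284564 0.23387985 0.16176873] 9.268665327940461 [ 0.  -0.2  0.4 -2.1  2.4 -0.6 -0.9  2.4 -2.   0.5]
pocket [0.51773992 0.2395205  0.058     ] seen [0.51797681 0.24003857 0.065     ] corner [0.49906751 0.16271021 0.084     ] far [0.57587363 0.31790718 0.084     ]
loupe top [ 0.38148462 -0.26888724  0.035     ]
small [ 0.31106247 -0.27791672  0.03      ]
cream [ 0.47835403 -0.04212517] [[ 0.61502573  0.06616543]
 [ 0.62023077 -0.14221102]
 [ 0.34434923 -0.15138967]
 [ 0.33381038  0.05893459]]
glue [ 0.46872188 -0.2481684   0.085     ] [ 0.47026404 -0.26005769  0.        ] drop [ 0.55612848 -0.24238412  0.1       ] [ 0.55641786 -0.25788454  0.        ]
```

```bash
cat > plan.py <<'E'
from h import *
import json
def down(yaw): return Rn.from_euler('xyz',[180,0,yaw],degrees=True)
def now():
    o=env.get_obs();return np.array(o['tool_pos']),Rn.from_euler('xyz',o['tool_rot'],degrees=True)
def rows(wps,jaw,start=None,dec=3):
    """wps: (pos,Rot,n,mode) mode 'l' line or 'c' cylindrical; prints rows"""
    p,R=start or now();out=[]
    for P,Q,n,m in wps:
        P=np.array(P);p0,R0=p.copy(),R;rv=(R0.inv()*Q).as_rotvec()
        for i in range(1,n+1):
            s=i/n
            if m=='c':
                a0,a1=np.arctan2(p0[1],p0[0]),np.arctan2(P[1],P[0]);r=(1-s)*np.hypot(*p0[:2])+s*np.hypot(*P[:2]);a=a0+(a1-a0)*s
                t=np.array([r*np.cos(a),r*np.sin(a),(1-s)*p0[2]+s*P[2]])
            else: t=p0+(P-p0)*s
            Rt=R0*Rn.from_rotvec(rv*s)
            sl=np.round(R.inv().apply(t-p)/.5,dec)+0;an=np.round((R.inv()*Rt).as_rotvec()/np.pi,dec)+0
            if np.linalg.norm(sl)>.125 or np.linalg.norm(an)>.059: print('TOO BIG',len(out),sl,an)
            p=p+R.apply(sl*.5);R=R*Rn.from_rotvec(an*np.pi)
            out.append({"angular":an.tolist(),"slide":sl.tolist(),"jaw":jaw})
    for k in range(0,len(out),10): print(json.dumps(out[k:k+10]).replace(' ',''))
    print('end',p.round(4),R.as_euler('xyz',degrees=True).round(2));return p,R
E
python3 - <<'E'
from plan import *
rows([((.55*np.cos(.2),.55*np.sin(.2),.22),down(100),10,'c'),((.3815,-.2690,.14),down(30),10,'c')],1)
E
```

```text
[{"angular":[0.0,0.0,0.031],"slide":[-0.119,-0.025,0.0],"jaw":1},{"angular":[0.0,0.0,0.03],"slide":[-0.118,-0.025,0.001],"jaw":1},{"angular":[0.0,0.0,0.031],"slide":[-0.116,-0.025,0.0],"jaw":1},{"angular":[0.0,0.0,0.03],"slide":[-0.114,-0.024,0.001],"jaw":1},{"angular":[0.0,0.0,0.031],"slide":[-0.112,-0.024,0.0],"jaw":1},{"angular":[0.0,0.0,0.03],"slide":[-0.11,-0.024,0.0],"jaw":1},{"angular":[0.0,0.0,0.031],"slide":[-0.109,-0.023,0.001],"jaw":1},{"angular":[0.0,0.0,0.03],"slide":[-0.106,-0.023,0.0],"jaw":1},{"angular":[0.0,0.0,0.031],"slide":[-0.105,-0.023,0.001],"jaw":1},{"angular":[0.0,0.0,0.03],"slide":[-0.103,-0.022,0.0],"jaw":1}]
[{"angular":[0.0,0.0,0.039],"slide":[-0.089,-0.018,0.016],"jaw":1},{"angular":[0.0,0.0,0.039],"slide":[-0.088,-0.015,0.016],"jaw":1},{"angular":[0.0,0.0,0.039],"slide":[-0.087,-0.011,0.017],"jaw":1},{"angular":[0.0,0.0,0.039],"slide":[-0.086,-0.007,0.016],"jaw":1},{"angular":[0.0,0.0,0.039],"slide":[-0.085,-0.004,0.016],"jaw":1},{"angular":[0.0,0.0,0.039],"slide":[-0.083,-0.001,0.016],"jaw":1},{"angular":[0.0,0.0,0.039],"slide":[-0.083,0.002,0.016],"jaw":1},{"angular":[0.0,0.0,0.038],"slide":[-0.081,0.005,0.016],"jaw":1},{"angular":[0.0,0.0,0.039],"slide":[-0.079,0.008,0.017],"jaw":1},{"angular":[0.0,0.0,0.039],"slide":[-0.078,0.011,0.016],"jaw":1}]
end [ 0.3816 -0.2691  0.1399] [1.7994e+02 8.0000e-02 3.0050e+01]
```

step_arm --rows '[{"angular":[0.0,0.0,0.031],"slide":[-0.119,-0.025,0.0],"jaw":1},{"angular":[0.0,0.0,0.03],"slide":[-0.118,-0.025,0.001],"jaw":1},{"angular":[0.0,0.0,0.031],"slide":[-0.116,-0.025,0.0],"jaw":1},{"angular":[0.0,0.0,0.03],"slide":[-0.114,-0.024,0.001],"jaw":1},{"angular":[0.0,0.0,0.031],"slide":[-0.112,-0.024,0.0],"jaw":1},{"angular":[0.0,0.0,0.03],"slide":[-0.11,-0.024,0.0],"jaw":1},{"angular":[0.0,0.0,0.031],"slide":[-0.109,-0.023,0.001],"jaw":1},{"angular":[0.0,0.0,0.03],"slide":[-0.106,-0.023,0.0],"jaw":1},{"angular":[0.0,0.0,0.031],"slide":[-0.105,-0.023,0.001],"jaw":1},{"angular":[0.0,0.0,0.03],"slide":[-0.103,-0.022,0.0],"jaw":1}]'

```text
time_s: 1.35
tool_pos: [0.5393, 0.108, 0.2201]
tool_rot: [-180.0, 0.0, 99.9]
force: [1.1, 0.4, 0.5]
grip_width: 0.0868
grasp_force: 0.0
```

step_arm --rows '[{"angular":[0.0,0.0,0.039],"slide":[-0.089,-0.018,0.016],"jaw":1},{"angular":[0.0,0.0,0.039],"slide":[-0.088,-0.015,0.016],"jaw":1},{"angular":[0.0,0.0,0.039],"slide":[-0.087,-0.011,0.017],"jaw":1},{"angular":[0.0,0.0,0.039],"slide":[-0.086,-0.007,0.016],"jaw":1},{"angular":[0.0,0.0,0.039],"slide":[-0.085,-0.004,0.016],"jaw":1},{"angular":[0.0,0.0,0.039],"slide":[-0.083,-0.001,0.016],"jaw":1},{"angular":[0.0,0.0,0.039],"slide":[-0.083,0.002,0.016],"jaw":1},{"angular":[0.0,0.0,0.038],"slide":[-0.081,0.005,0.016],"jaw":1},{"angular":[0.0,0.0,0.039],"slide":[-0.079,0.008,0.017],"jaw":1},{"angular":[0.0,0.0,0.039],"slide":[-0.078,0.011,0.016],"jaw":1}]'

```text
time_s: 2.6
tool_pos: [0.3807, -0.2694, 0.1391]
tool_rot: [-180.0, 0.0, 29.8]
force: [-0.2, 0.5, 0.9]
grip_width: 0.0873
grasp_force: 0.0
```

Run:
```python
from plan import *
p,R=now();print(p,R.as_euler('xyz',degrees=True))
inf=env.camera_info('wrist');save('wrist','w1.png')
for z in(0,.035):print(proj('wrist',(.3815,-.269,z),inf))
print('tcp',proj('wrist',p,inf)); import pickle;pickle.dump(inf,open('w1.pkl','wb'))
```

```text
[ 0.38067545 -0.26935503  0.13906024] [-1.79988559e+02  6.68831278e-03  2.98103612e+01]
[318.40555198 227.489671  ]
[318.38659756 239.5097074 ]
tcp [318.08455967 302.92956585]
```

View pics/w1.png

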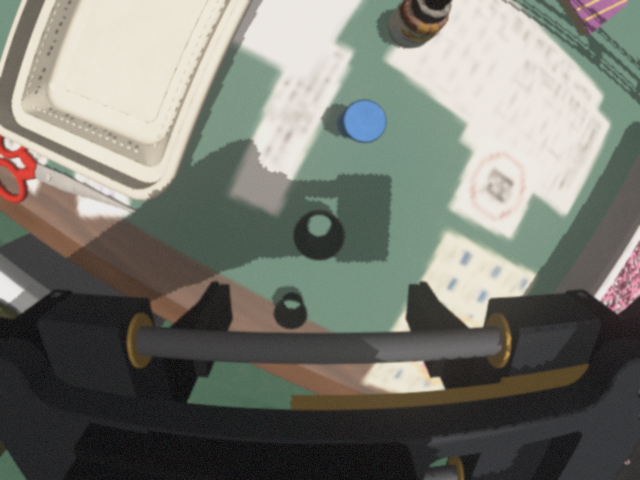

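The wrist view shows the large loupe at (319,235), with the glue stick at (364,121), the small loupe at (290,309) and the fingers clear of everything. I refine the loupe's position by matching a silhouette.

```bash
cat > loupe.py <<'E'
from plan import *
import pickle
from scipy.optimize import minimize
def sil(x,y,inf,shape,n):
    m=np.zeros(shape,np.uint8);a=np.linspace(0,2*np.pi,40)
    for z0,z1,r in((0,.012,.013),(.015,.035,.0195)):
        P=[proj(n,(x+r*np.cos(t),y+r*np.sin(t),z),inf) for z in(z0,z1) for t in a]
        cv2.fillConvexPoly(m,cv2.convexHull(np.round(np.array(P)*16).astype(np.int32)),1,cv2.LINE_8,4)
    return m
for n,f,inf,box in(('wrist','w1',pickle.load(open('w1.pkl','rb')),(285,200,355,270)),('top','t1',env.camera_info('top'),(450,258,480,286)),('scene','s1',env.camera_info('scene'),(355,350,390,390))):
    g=cv2.imread(f'pics/raw_{f}.png');x0,y0,x1,y1=box
    d=(g.max(2)<50).astype(np.uint8)[y0:y1,x0:x1];c,_=cv2.findContours(d,cv2.RETR_EXTERNAL,cv2.CHAIN_APPROX_NONE)
    c=max(c,key=cv2.contourArea);M=np.zeros_like(d);cv2.fillPoly(M,[c],1)
    cost=lambda q:np.sum(sil(q[0],q[1],inf,g.shape[:2],n)[y0:y1,x0:x1]!=M)+0.
    r=minimize(cost,[.3815,-.269],method='Nelder-Mead',options=dict(initial_simplex=[[.3815,-.269],[.387,-.269],[.3815,-.263]]))
    print(n,r.x,r.fun,M.sum())
E
python3 loupe.py
```

```text
wrist [ 0.38120416 -0.27019418] 1150.0 1187
top [ 0.38261719 -0.2680625 ] 84.0 221
scene [ 0.38213916 -0.26552246] 171.0 339
```

```bash
sed -i 's/g.max(2)<50/g.max(2)<TH/; s/^for n,f/for TH in (35,45,60,70):\n  print(TH)\n  for n,f/' loupe.py
python3 - <<'E'
s=open('loupe.py').read().split('\n');i=[k for k,l in enumerate(s) if l.startswith('  for n,f')][0]
s[i+1:]=['  '+l for l in s[i+1:]];open('loupe.py','w').write('\n'.join(s))
E
python3 loupe.py; python3 -c "
import cv2;g=cv2.imread('pics/raw_w1.png').max(2);print(g[190:280:4,319]);print(g[240,285:360:4])"
```

```text
35
[ 92  92 131  98  87  67  85 146 143 147 147 138  47  45  46  42  47  51
 143 148 149 148 147]
[90 88 76 46 45 41 51 46 45 46 46 45 45 46 44 85 89 90 91]Traceback (most recent call last):
  File "loupe.py", line 15, in <module>
    c=max(c,key=cv2.contourArea);M=np.zeros_like(d);cv2.fillPoly(M,[c],1)
ValueError: max() iterable argument is empty
```

```bash
sed -i 's/(35,45,60,70)/(65,75,82)/' loupe.py && python3 loupe.py
```

```text
65
wrist [ 0.38153657 -0.26915775] 411.0 1925
top [ 0.38496973 -0.26799219] 61.0 247
scene [ 0.38372472 -0.26657033] 138.0 371
75
wrist [ 0.38292155 -0.26830698] 318.0 2023
top [ 0.3827085  -0.26541113] 36.0 294
scene [ 0.3821875 -0.265625 ] 122.0 389
82
wrist [ 0.38371032 -0.26801243] 253.0 2109
top [ 0.38269901 -0.2663181 ] 38.0 323
scene [ 0.38209803 -0.26591006] 103.0 404
```

Run:
```python
from plan import *
rows([((.383,-.267,.0105),down(30),7,'l')],1,dec=4)
```

```text
[{"angular":[-0.0001,0.0002,-0.0006],"slide":[0.0028,-0.0005,0.0364],"jaw":1},{"angular":[0.0,0.0001,-0.0006],"slide":[0.0028,-0.0005,0.0365],"jaw":1},{"angular":[-0.0001,0.0002,-0.0007],"slide":[0.0028,-0.0005,0.0364],"jaw":1},{"angular":[-0.0001,0.0001,-0.0006],"slide":[0.0027,-0.0005,0.0364],"jaw":1},{"angular":[0.0,0.0002,-0.0006],"slide":[0.0028,-0.0005,0.0365],"jaw":1},{"angular":[-0.0001,0.0002,-0.0006],"slide":[0.0027,-0.0004,0.0364],"jaw":1},{"angular":[-0.0001,0.0001,-0.0006],"slide":[0.0027,-0.0005,0.0365],"jaw":1}]
end [ 0.383  -0.267   0.0105] [1.800e+02 1.000e-02 2.999e+01]
```

step_arm --rows '[{"angular":[0,0,0],"slide":[0.0028,-0.0005,0.0364],"jaw":1},{"angular":[0,0,0],"slide":[0.0028,-0.0005,0.0365],"jaw":1},{"angular":[0,0,0],"slide":[0.0028,-0.0005,0.0364],"jaw":1},{"angular":[0,0,0],"slide":[0.0027,-0.0005,0.0364],"jaw":1},{"angular":[0,0,0],"slide":[0.0028,-0.0005,0.0365],"jaw":1},{"angular":[0,0,0],"slide":[0.0027,-0.0004,0.0364],"jaw":1},{"angular":[0,0,0],"slide":[0.0027,-0.0005,0.0365],"jaw":1},{"angular":[0,0,0],"slide":[0,0,0],"jaw":1}]'

```text
time_s: 3.65
tool_pos: [0.388, -0.2614, 0.0108]
tool_rot: [-179.9, 0.1, 30.1]
force: [0.4, -1.0, 0.1]
grip_width: 0.0871
grasp_force: 0.0
```

step_arm --rows '[{"angular":[0,0,0],"slide":[0,0,0],"jaw":0.3},{"angular":[0,0,0],"slide":[0,0,0],"jaw":0.3},{"angular":[0,0,0],"slide":[0,0,0],"jaw":0.3},{"angular":[0,0,0],"slide":[0,0,0],"jaw":0.3},{"angular":[0,0,0],"slide":[0,0,0],"jaw":0.3},{"angular":[0,0,0],"slide":[0,0,0],"jaw":0.3},{"angular":[0,0,0],"slide":[0,0,0],"jaw":0.3}]' --newtons 15

```text
time_s: 4.53
tool_pos: [0.3894, -0.2622, 0.0121]
tool_rot: [180.0, -0.0, 30.1]
force: [-0.7, -0.2, 0.5]
grip_width: 0.0366
grasp_force: 15.0
```

Run:
```python
from plan import *
for i in range(3):
    o=env.get_obs();print(o['tool_pos'],o['tool_rot'],o['grip_width'],o['grasp_force'],o['qpos'])
inf=env.camera_info('wrist');save('wrist','w2.png');save('scene','s2.png',(330,320,430,400),4)
o=env.get_obs();print(o['tool_pos'],o['tool_rot'])
w=cv2.imread('pics/raw_w2.png')[180:380,200:440];s=cv2.imread('pics/s2.png')
o=np.zeros((600,720,3),np.uint8);o[:,:]=cv2.resize(w,(720,600),interpolation=cv2.INTER_CUBIC)
o[:240,:300]=cv2.resize(s,(300,240));cv2.imwrite('pics/c2.png',o)
print(env.camera_info('wrist')['t'],inf['t'])
```

```text
[ 0.38941431 -0.26221194  0.0120612 ] [ 1.79992746e+02 -7.87704917e-03  3.00540486e+01] 0.036611718348057654 14.985045252557256 [ -8.47953889  11.19298847  42.32835254 121.97985321  -9.81459386
  50.10344766 -20.31418997]
[ 0.38941431 -0.26221194  0.0120612 ] [ 1.79992746e+02 -7.87704917e-03  3.00540486e+01] 0.036611718348057654 14.985045252557256 [ -8.47953889  11.19298847  42.32835254 121.97985321  -9.81459386
  50.10344766 -20.31418997]
[ 0.38941431 -0.26221194  0.0120612 ] [ 1.79992746e+02 -7.87704917e-03  3.00540486e+01] 0.036611718348057654 14.985045252557256 [ -8.47953889  11.19298847  42.32835254 121.97985321  -9.81459386
  50.10344766 -20.31418997]
[ 0.38942662 -0.26223139  0.0120811 ] [ 1.79991690e+02 -9.75264683e-03  3.00540751e+01]
[-0.42215599  0.22341509  0.25102627] [-0.42215652  0.22341449  0.2510315 ]
```

View pics/c2.png

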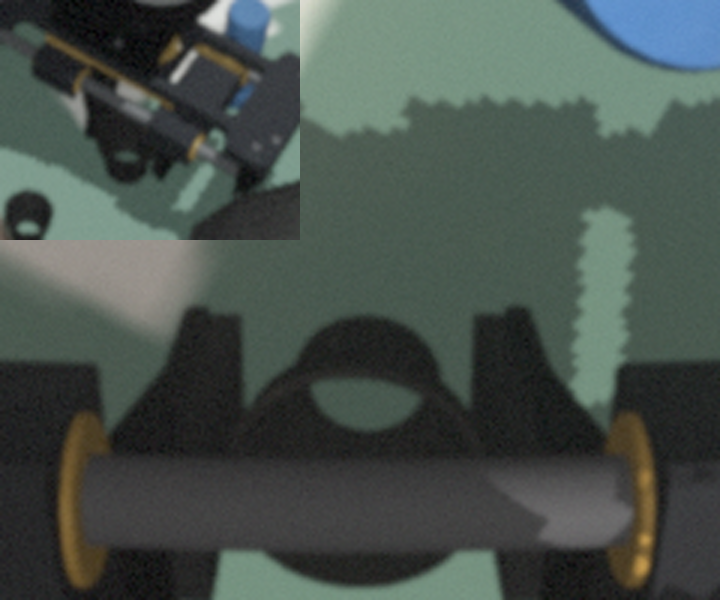

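The crop shows the loupe's top ring centred at crop (361,472), or wrist pixel (320,337). It is held towards the back edge of the pads, off centre along tool x, so I measure the offset and regrip.

Run:
```python
from plan import *
p,R=now();W=at('wrist',320.3,337.3,.035);print(W,R.inv().apply(W-p),proj('wrist',[p[0],p[1],.035]))
```

```text
[ 0.38515382 -0.26583188  0.035     ] [-0.00549762  0.00097985 -0.0229197 ] [318.05202238 326.55072449]
```

step_arm --rows '[{"angular":[0,0,0],"slide":[0,0,0],"jaw":0.7},{"angular":[0,0,0],"slide":[0,0,0],"jaw":0.7},{"angular":[0,0,0],"slide":[0,0,0],"jaw":0.7},{"angular":[0,0,0],"slide":[-0.006,0.001,0.001],"jaw":0.7},{"angular":[0,0,0],"slide":[-0.006,0.001,0.001],"jaw":0.7},{"angular":[0,0,0],"slide":[0,0,0],"jaw":0.7},{"angular":[0,0,0],"slide":[0,0,0],"jaw":0.7}]'

```text
time_s: 5.5
tool_pos: [0.3847, -0.266, 0.011]
tool_rot: [-180.0, -0.0, 30.1]
force: [-0.2, -0.5, 0.8]
grip_width: 0.0607
grasp_force: 0.0
```

step_arm --rows '[{"angular":[0,0,0],"slide":[0,0,0],"jaw":0.3},{"angular":[0,0,0],"slide":[0,0,0],"jaw":0.3},{"angular":[0,0,0],"slide":[0,0,0],"jaw":0.3},{"angular":[0,0,0],"slide":[0,0,0],"jaw":0.3},{"angular":[0,0,0],"slide":[0,0,0],"jaw":0.3},{"angular":[0,0,0],"slide":[0,0,0],"jaw":0.3}]' --newtons 15

```text
time_s: 6.25
tool_pos: [0.3847, -0.266, 0.011]
tool_rot: [180.0, -0.0, 30.1]
force: [-0.3, 0.1, 0.4]
grip_width: 0.0369
grasp_force: 14.9
```

Run:
```python
from plan import *
inf=env.camera_info('wrist');save('wrist','w3.png');p,R=now()
print(p,R.as_euler('xyz',degrees=True),env.get_obs()['grip_width'],proj('wrist',[p[0],p[1],.035]))
w=cv2.imread('pics/raw_w3.png')[260:400,240:400];cv2.imwrite('pics/c3.png',cv2.resize(w,(640,560),interpolation=cv2.INTER_CUBIC))
```

```text
[ 0.38470224 -0.26603257  0.01102398] [ 1.79997060e+02 -8.00268609e-03  3.00527026e+01] 0.03721546073693033 [318.02958493 327.70895821]
```

View pics/c3.png

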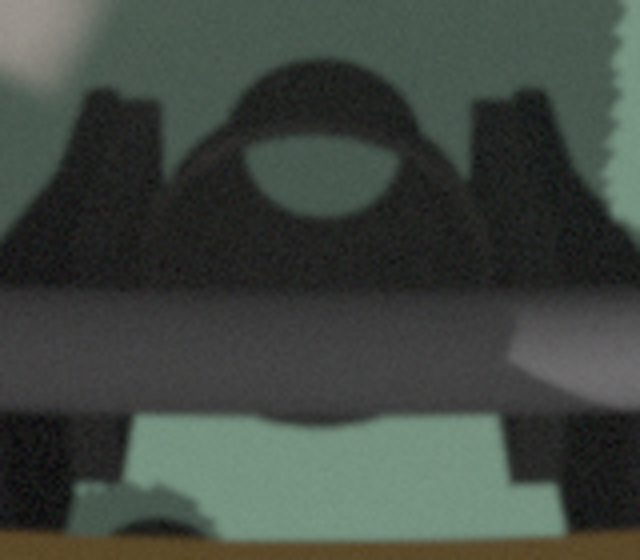

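Regrip is centred: the ring centre at crop (321,271) matches the projected TCP. Now I plan the transfer.

Run:
```python
from plan import *
s=rows([((.3847,-.266,.18),down(30.05),4,'l')],.3)
s=rows([((.53,0.0,.19),down(16),8,'c'),((.5179,.2398,.15),down(9.27),8,'c')],.3,start=s)
```

```text
[{"angular":[0.0,0.0,0.0],"slide":[0.0,0.0,-0.084],"jaw":0.3},{"angular":[0.0,0.0,0.0],"slide":[0.0,0.0,-0.085],"jaw":0.3},{"angular":[0.0,0.0,0.0],"slide":[0.0,0.0,-0.084],"jaw":0.3},{"angular":[0.0,0.0,0.0],"slide":[0.0,0.0,-0.085],"jaw":0.3}]
end [ 0.3847 -0.266   0.18  ] [ 1.800e+02 -1.000e-02  3.005e+01]
[{"angular":[0.0,0.0,0.01],"slide":[0.07,-0.019,-0.002],"jaw":0.3},{"angular":[0.0,0.0,0.01],"slide":[0.069,-0.027,-0.003],"jaw":0.3},{"angular":[0.0,0.0,0.009],"slide":[0.067,-0.035,-0.002],"jaw":0.3},{"angular":[0.0,0.0,0.01],"slide":[0.064,-0.043,-0.003],"jaw":0.3},{"angular":[0.0,0.0,0.01],"slide":[0.059,-0.05,-0.002],"jaw":0.3},{"angular":[0.0,0.0,0.01],"slide":[0.054,-0.057,-0.003],"jaw":0.3},{"angular":[0.0,0.0,0.009],"slide":[0.048,-0.064,-0.002],"jaw":0.3},{"angular":[0.0,0.0,0.01],"slide":[0.042,-0.069,-0.003],"jaw":0.3},{"angular":[0.0,0.0,0.005],"slide":[0.024,-0.053,0.01],"jaw":0.3},{"angular":[0.0,0.0,0.004],"slide":[0.021,-0.056,0.01],"jaw":0.3}]
[{"angular":[0.0,0.0,0.005],"slide":[0.017,-0.057,0.01],"jaw":0.3},{"angular":[0.0,0.0,0.005],"slide":[0.013,-0.059,0.01],"jaw":0.3},{"angular":[0.0,0.0,0.004],"slide":[0.008,-0.06,0.01],"jaw":0.3},{"angular":[0.0,0.0,0.005],"slide":[0.005,-0.062,0.01],"jaw":0.3},{"angular":[0.0,0.0,0.005],"slide":[0.0,-0.061,0.01],"jaw":0.3},{"angular":[0.0,0.0,0.004],"slide":[-0.004,-0.063,0.01],"jaw":0.3}]
end [0.5179 0.2399 0.1501] [-1.80e+02 -1.00e-02  9.35e+00]
```

step_arm --rows '[{"angular":[0,0,0],"slide":[0,0,-0.084],"jaw":0.3},{"angular":[0,0,0],"slide":[0,0,-0.085],"jaw":0.3},{"angular":[0,0,0],"slide":[0,0,-0.084],"jaw":0.3},{"angular":[0,0,0],"slide":[0,0,-0.085],"jaw":0.3},{"angular":[0,0,0],"slide":[0,0,0],"jaw":0.3}]'

```text
time_s: 6.92
tool_pos: [0.3866, -0.2671, 0.1831]
tool_rot: [179.7, -0.3, 30.1]
force: [0.2, -0.0, -1.1]
grip_width: 0.0371
grasp_force: 14.9
```

step_arm --rows '[{"angular":[0.0,0.0,0.01],"slide":[0.07,-0.019,-0.002],"jaw":0.3},{"angular":[0.0,0.0,0.01],"slide":[0.069,-0.027,-0.003],"jaw":0.3},{"angular":[0.0,0.0,0.009],"slide":[0.067,-0.035,-0.002],"jaw":0.3},{"angular":[0.0,0.0,0.01],"slide":[0.064,-0.043,-0.003],"jaw":0.3},{"angular":[0.0,0.0,0.01],"slide":[0.059,-0.05,-0.002],"jaw":0.3},{"angular":[0.0,0.0,0.01],"slide":[0.054,-0.057,-0.003],"jaw":0.3},{"angular":[0.0,0.0,0.009],"slide":[0.048,-0.064,-0.002],"jaw":0.3},{"angular":[0.0,0.0,0.01],"slide":[0.042,-0.069,-0.003],"jaw":0.3},{"angular":[0.0,0.0,0.005],"slide":[0.024,-0.053,0.01],"jaw":0.3},{"angular":[0.0,0.0,0.004],"slide":[0.021,-0.056,0.01],"jaw":0.3}]'

```text
time_s: 8.18
tool_pos: [0.5363, 0.0592, 0.1781]
tool_rot: [180.0, 0.1, 14.4]
force: [0.1, -0.3, -0.9]
grip_width: 0.0372
grasp_force: 14.9
```

step_arm --rows '[{"angular":[0.0,0.0,0.005],"slide":[0.017,-0.057,0.01],"jaw":0.3},{"angular":[0.0,0.0,0.005],"slide":[0.013,-0.059,0.01],"jaw":0.3},{"angular":[0.0,0.0,0.004],"slide":[0.008,-0.06,0.01],"jaw":0.3},{"angular":[0.0,0.0,0.005],"slide":[0.005,-0.062,0.01],"jaw":0.3},{"angular":[0.0,0.0,0.005],"slide":[0.0,-0.061,0.01],"jaw":0.3},{"angular":[0.0,0.0,0.004],"slide":[-0.004,-0.063,0.01],"jaw":0.3},{"angular":[0,0,0],"slide":[0,0,0],"jaw":0.3},{"angular":[0,0,0],"slide":[0,0,0],"jaw":0.3},{"angular":[0,0,0],"slide":[0,0,0],"jaw":0.3}]'

```text
time_s: 9.3
tool_pos: [0.5182, 0.2382, 0.1498]
tool_rot: [180.0, 0.0, 9.2]
force: [0.3, 0.2, -0.1]
grip_width: 0.0368
grasp_force: 14.9
```

Run:
```python
from plan import *
import pickle
inf=env.camera_info('wrist');save('wrist','w4.png',None,1.25);p,R=now();pickle.dump(inf,open('w4.pkl','wb'))
print(p,R.as_euler('xyz',degrees=True),env.get_obs()['grasp_force'])
T=Rn.from_euler('z',9.27,degrees=True)
for l in((65,85,28),(65,-85,28),(-31,-85,28),(-65,-51,28),(-65,85,28),(-14,8,9)):
    X=T.apply(np.array(l)/1e3)+[.5328,.2339,.056];print(l,(proj('wrist',X,inf)*1.25).round(1))
```

```text
[0.51828876 0.23841329 0.14995764] [ 1.79977588e+02 -2.44077186e-03  9.22985135e+00] 14.9272995316651
(65, 85, 28) [242.1 174.1]
(65, -85, 28) [577.3 175.2]
(-31, -85, 28) [562.3 350.5]
(-65, -51, 28) [498.7 406.1]
(-65, 85, 28) [262.9 405.2]
(-14, 8, 9) [395.5 311.6]
```

View pics/w4.png

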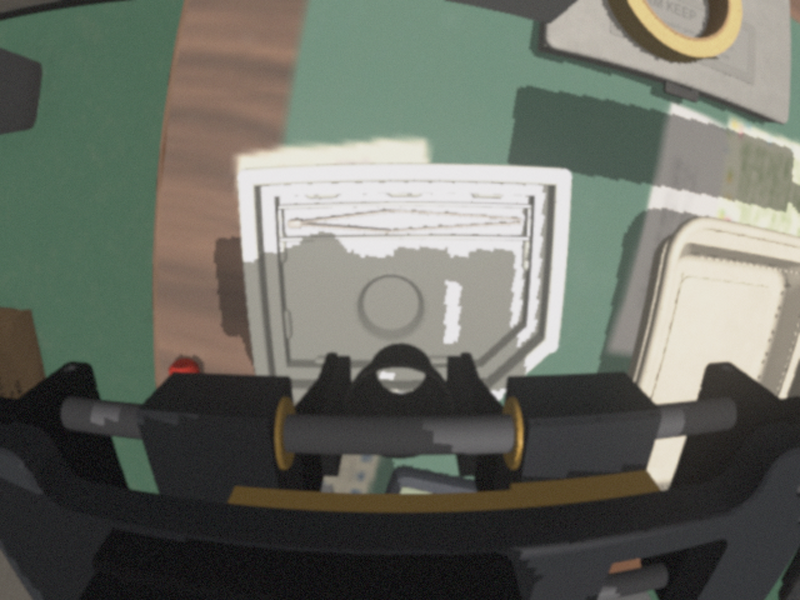

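The wrist view shows the pocket ring at (391,304), the rim corners at (238,170), (571,170) and (562,348), and the tweezers in the slot at (405,220). The projection is off by about 3 mm, so I correct the target relative to the loupe as held.

Run:
```python
from plan import *
import pickle
inf=pickle.load(open('w4.pkl','rb'));p,R=now()
# ring top circle: fit on raw
g=cv2.cvtColor(cv2.imread('pics/raw_w4.png'),cv2.COLOR_BGR2GRAY)[205:285,270:360]
c=cv2.HoughCircles(cv2.resize(g,None,fx=4,fy=4,interpolation=cv2.INTER_CUBIC),cv2.HOUGH_GRADIENT,1.5,400,param1=80,param2=20,minRadius=70,maxRadius=130)
print(c/4+np.array([270,205,0]) if c is not None else None)
print('ring',at('wrist',391/1.25,304/1.25,.065,inf))
px=np.array([(238,170),(571,170),(562,348)])/1.25
L=np.array([(65,85),(65,-85),(-31,-85)])/1e3
W=np.array([at('wrist',*q,.084,inf)[:2] for q in px]);print(W)
from scipy.optimize import least_squares
f=lambda q:(L@Rn.from_euler('z',q[2]).as_matrix()[:2,:2].T+q[:2]-W).ravel()
r=least_squares(f,[.53,.23,.16]);print(r.x,np.degrees(r.x[2]),(r.fun*1e3).round(1))
T=Rn.from_euler('z',r.x[2]);print('pocket',T.apply([-.014,.008,0])[:2]+r.x[:2])
```

```text
None
ring [0.52169695 0.24271436 0.065     ]
[[0.58509573 0.33073657]
 [0.61246028 0.16446264]
 [0.51735091 0.14561804]]
[0.53438197 0.23605441 0.16713633] 9.576206100404907 [-0.8 -0.1  0.2 -1.4  0.6  1.5]
pocket [0.51924619 0.2416139 ]
```

Run:
```python
from plan import *
s=rows([((.5195,.2415,.085),down(9.4),5,'l'),((.5195,.2415,.0702),down(9.4),4,'l')],.3,dec=4)
```

```text
[{"angular":[0.0,0.0,-0.0002],"slide":[0.0007,-0.0012,0.026],"jaw":0.3},{"angular":[0.0,0.0,-0.0002],"slide":[0.0007,-0.0011,0.026],"jaw":0.3},{"angular":[0.0001,0.0,-0.0002],"slide":[0.0006,-0.0012,0.0259],"jaw":0.3},{"angular":[0.0,0.0,-0.0002],"slide":[0.0007,-0.0011,0.026],"jaw":0.3},{"angular":[0.0,0.0,-0.0001],"slide":[0.0007,-0.0011,0.026],"jaw":0.3},{"angular":[0.0,0.0,0.0],"slide":[0.0,0.0,0.0074],"jaw":0.3},{"angular":[0.0,0.0,0.0],"slide":[0.0,0.0,0.0074],"jaw":0.3},{"angular":[0.0,0.0,0.0],"slide":[0.0,0.0,0.0074],"jaw":0.3},{"angular":[0.0,0.0,0.0],"slide":[0.0,0.0,0.0074],"jaw":0.3}]
end [0.5195 0.2415 0.0702] [180.    -0.     9.39]
```

step_arm --rows '[{"angular":[0,0,0],"slide":[0.0007,-0.0012,0.026],"jaw":0.3},{"angular":[0,0,0],"slide":[0.0007,-0.0011,0.026],"jaw":0.3},{"angular":[0,0,0],"slide":[0.0006,-0.0012,0.026],"jaw":0.3},{"angular":[0,0,0],"slide":[0.0007,-0.0011,0.026],"jaw":0.3},{"angular":[0,0,0],"slide":[0.0007,-0.0011,0.026],"jaw":0.3},{"angular":[0,0,0],"slide":[0,0,0],"jaw":0.3},{"angular":[0,0,0],"slide":[0,0,0],"jaw":0.3},{"angular":[0,0,0],"slide":[0,0,0.01],"jaw":0.3},{"angular":[0,0,0],"slide":[0,0,0],"jaw":0.3},{"angular":[0,0,0],"slide":[0,0,0],"jaw":0.3}]'

```text
time_s: 10.6
tool_pos: [0.5191, 0.243, 0.0802]
tool_rot: [-180.0, -0.0, 9.4]
force: [-0.0, -0.2, -0.4]
grip_width: 0.0371
grasp_force: 14.9
```

step_arm --rows '[{"angular":[0,0,0],"slide":[0,0,0.006],"jaw":0.3},{"angular":[0,0,0],"slide":[0,0,0.006],"jaw":0.3},{"angular":[0,0,0],"slide":[0,0,0.006],"jaw":0.3},{"angular":[0,0,0],"slide":[0,0,0],"jaw":0.3},{"angular":[0,0,0],"slide":[0,0,0],"jaw":0.3}]'

```text
time_s: 11.22
tool_pos: [0.5191, 0.243, 0.0711]
tool_rot: [-180.0, -0.0, 9.4]
force: [0.1, -0.0, 0.9]
grip_width: 0.0369
grasp_force: 14.9
```

Run:
```python
from plan import *
o=env.get_obs();print(o['tool_pos'],o['force'],o['grip_width'])
save('wrist','w5.png',(180,160,460,380),2.8)
```

```text
[0.51906492 0.24300049 0.07106992] [ 0.05271925 -0.03215827  0.86370495] 0.03694562836528243
```

View pics/w5.png

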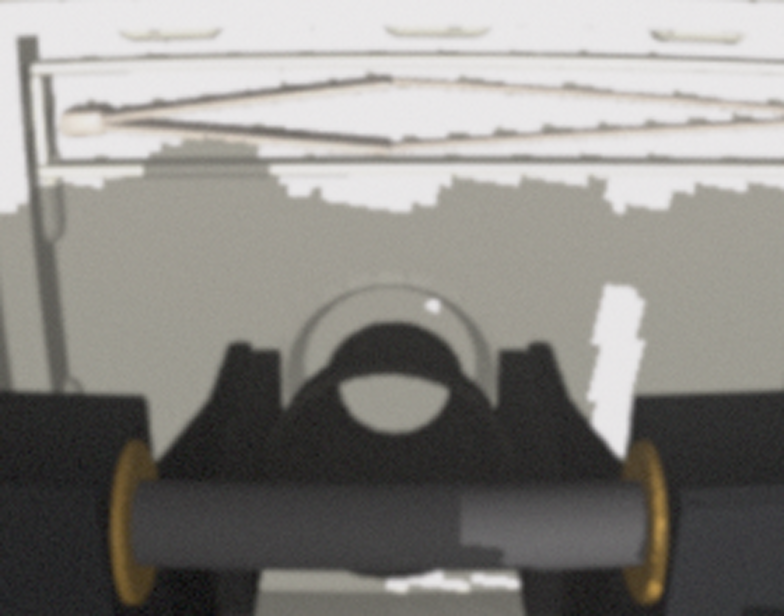

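The wrist crop shows the foot (x 332..462, front y 322) inside the pocket ring (x 290..497, front y 282), laterally centred. I check the fore-aft direction numerically.

Run:
```python
from plan import *
p,R=now();inf=env.camera_info('wrist')
c=lambda X:(proj('wrist',X,inf)-[180,160])*2.8
def ext(x,y,z,r):
    P=np.array([c(p*0+R.apply([x+r*np.cos(t),y+r*np.sin(t),0])+[p[0],p[1],z]) for t in np.linspace(0,6.28,90)]);return P.min(0).round(),P.max(0).round()
print('foot',ext(0,0,.060,.013),ext(0,0,.072,.013))
for d in(-.004,-.002,0,.002,.004):print(d,'ring',ext(d,0,.065,.0185),ext(d,0,.065,.02))
```

```text
foot (array([317., 308.]), array([458., 436.])) (array([312., 334.]), array([462., 468.]))
-0.004 ring (array([285., 311.]), array([490., 492.])) (array([277., 303.]), array([498., 499.]))
-0.002 ring (array([285., 300.]), array([490., 483.])) (array([277., 292.]), array([498., 490.]))
0 ring (array([285., 289.]), array([490., 474.])) (array([276., 281.]), array([499., 481.]))
0.002 ring (array([284., 278.]), array([491., 465.])) (array([276., 270.]), array([499., 472.]))
0.004 ring (array([284., 267.]), array([491., 456.])) (array([275., 259.]), array([500., 463.]))
```

step_arm --rows '[{"angular":[0,0,0],"slide":[0.002,0,0],"jaw":0.3},{"angular":[0,0,0],"slide":[0.002,0,0],"jaw":0.3},{"angular":[0,0,0],"slide":[0,0,0.002],"jaw":0.3},{"angular":[0,0,0],"slide":[0,0,0],"jaw":0.3},{"angular":[0,0,0],"slide":[0,0,0],"jaw":0.3}]'

```text
time_s: 11.9
tool_pos: [0.5209, 0.2433, 0.07]
tool_rot: [180.0, 0.0, 9.4]
force: [-0.9, 0.7, -0.4]
grip_width: 0.0372
grasp_force: 14.9
```

step_arm --rows '[{"angular":[0,0,0],"slide":[0,0,0],"jaw":0.5},{"angular":[0,0,0],"slide":[0,0,0],"jaw":0.6},{"angular":[0,0,0],"slide":[0,0,0],"jaw":0.7},{"angular":[0,0,0],"slide":[0,0,0],"jaw":0.7},{"angular":[0,0,0],"slide":[0,0,0],"jaw":0.7},{"angular":[0,0,0],"slide":[0,0,0],"jaw":0.7},{"angular":[0,0,0],"slide":[0,0,0],"jaw":0.7}]'

```text
time_s: 12.78
tool_pos: [0.521, 0.2433, 0.07]
tool_rot: [-180.0, -0.0, 9.4]
force: [0.0, 0.3, -0.7]
grip_width: 0.0606
grasp_force: 0.0
```

step_arm --rows '[{"angular":[0,0,0],"slide":[0,0,-0.03],"jaw":0.7},{"angular":[0,0,0],"slide":[0,0,-0.04],"jaw":0.7},{"angular":[0,0,0],"slide":[0,0,-0.06],"jaw":0.7},{"angular":[0,0,0],"slide":[0,0,-0.07],"jaw":0.7},{"angular":[0,0,0],"slide":[0,0,0],"jaw":0.7},{"angular":[0,0,0],"slide":[0,0,0],"jaw":0.7},{"angular":[0,0,0],"slide":[0,0,0],"jaw":0.7}]'

```text
time_s: 13.65
tool_pos: [0.5203, 0.243, 0.169]
tool_rot: [180.0, 0.1, 9.4]
force: [-0.9, 0.1, -0.7]
grip_width: 0.061
grasp_force: 0.0
```

Run:
```python
from plan import *
import pickle
inf=env.camera_info('wrist');save('wrist','w6.png');pickle.dump(inf,open('w6.pkl','wb'))
print(now()[0],now()[1].as_euler('xyz',degrees=True))
w=cv2.imread('pics/raw_w6.png')[120:340,180:480];cv2.imwrite('pics/c6.png',cv2.resize(w,None,fx=2.6,fy=2.6,interpolation=cv2.INTER_CUBIC))
```

```text
[0.52031006 0.24299822 0.16895144] [1.79956466e+02 1.05103133e-01 9.35573511e+00]
```

View pics/c6.png

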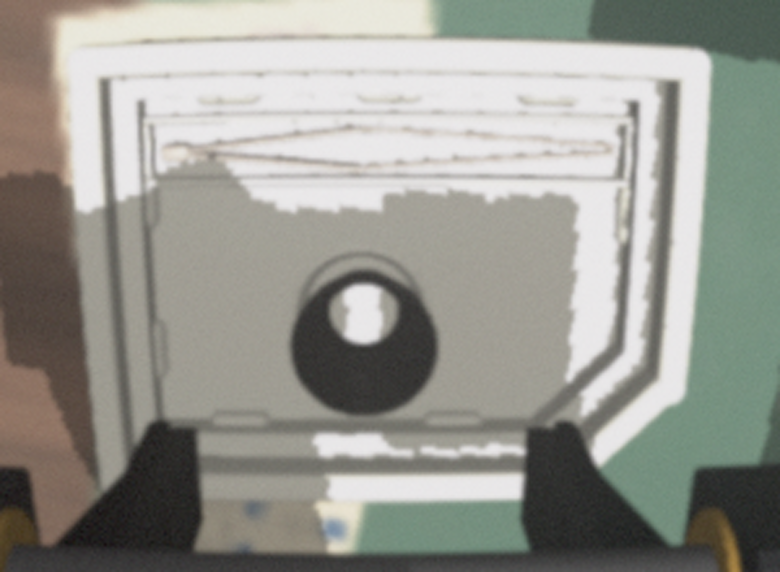

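The loupe stands upright in the pocket ring at crop (365,340) and the tweezers lie in the slot. Rim corners are at crop (68,47), (711,50), (686,396) and (103,495). I refit the tray pose and plan the corner grip.

Run:
```python
from plan import *
import pickle
from scipy.optimize import least_squares
inf=pickle.load(open('w6.pkl','rb'))
px=np.array([(68,45),(711,48),(687,397),(103,500)])/2.6+[180,120]
L=np.array([(65,85),(65,-85),(-31,-85),(-65,85)])/1e3
W=np.array([at('wrist',*q,.084,inf)[:2] for q in px])
f=lambda q:(L@Rn.from_euler('z',q[2]).as_matrix()[:2,:2].T+q[:2]-W).ravel()
r=least_squares(f,[.53,.23,.16]);print(r.x,np.degrees(r.x[2]),(r.fun*1e3).round(1))
T=Rn.from_euler('z',r.x[2]);print('pocket',T.apply([-.014,.008,0])[:2]+r.x[:2],'corner',T.apply([-.0448,-.0648,0])[:2]+r.x[:2])
print('loupe top',at('wrist',365/2.6+180,342/2.6+120,.093,inf))
```

```text
[0.53477675 0.23653634 0.16181872] 9.271529470085468 [-0.7  0.2 -0.8 -1.1  1.4  0.6  0.2  0.4]
pocket [0.51967074 0.24217624] corner [0.50100217 0.16536501]
loupe top [0.52130345 0.24174812 0.093     ]
```

Run:
```python
from plan import *
rows([((.5015,.166,.13),down(144.3),15,'l')],.5)
```

```text
[{"angular":[0.0,0.0,-0.05],"slide":[-0.004,0.01,0.005],"jaw":0.5},{"angular":[0.0,0.0,-0.05],"slide":[-0.006,0.009,0.005],"jaw":0.5},{"angular":[0.0,0.0,-0.05],"slide":[-0.007,0.008,0.006],"jaw":0.5},{"angular":[0.0,0.0,-0.05],"slide":[-0.008,0.007,0.005],"jaw":0.5},{"angular":[0.0,0.0,-0.05],"slide":[-0.009,0.005,0.005],"jaw":0.5},{"angular":[0.0,0.0,-0.05],"slide":[-0.009,0.004,0.005],"jaw":0.5},{"angular":[0.0,0.0,-0.05],"slide":[-0.011,0.002,0.005],"jaw":0.5},{"angular":[0.0,0.0,-0.05],"slide":[-0.01,0.001,0.006],"jaw":0.5},{"angular":[0.0,0.0,-0.05],"slide":[-0.011,-0.001,0.005],"jaw":0.5},{"angular":[0.0,0.0,-0.05],"slide":[-0.01,-0.002,0.005],"jaw":0.5}]
[{"angular":[-0.001,0.0,-0.05],"slide":[-0.01,-0.005,0.005],"jaw":0.5},{"angular":[0.0,0.0,-0.05],"slide":[-0.009,-0.005,0.005],"jaw":0.5},{"angular":[0.0,0.0,-0.05],"slide":[-0.008,-0.007,0.006],"jaw":0.5},{"angular":[0.0,0.0,-0.05],"slide":[-0.006,-0.008,0.005],"jaw":0.5},{"angular":[0.0,0.0,-0.05],"slide":[-0.006,-0.009,0.005],"jaw":0.5}]
end [0.5016 0.1661 0.13  ] [1.7997e+02 7.0000e-02 1.4436e+02]
```

step_arm --rows '[{"angular":[0.0,0.0,-0.05],"slide":[-0.004,0.01,0.005],"jaw":0.5},{"angular":[0.0,0.0,-0.05],"slide":[-0.006,0.009,0.005],"jaw":0.5},{"angular":[0.0,0.0,-0.05],"slide":[-0.007,0.008,0.006],"jaw":0.5},{"angular":[0.0,0.0,-0.05],"slide":[-0.008,0.007,0.005],"jaw":0.5},{"angular":[0.0,0.0,-0.05],"slide":[-0.009,0.005,0.005],"jaw":0.5},{"angular":[0.0,0.0,-0.05],"slide":[-0.009,0.004,0.005],"jaw":0.5},{"angular":[0.0,0.0,-0.05],"slide":[-0.011,0.002,0.005],"jaw":0.5},{"angular":[0.0,0.0,-0.05],"slide":[-0.01,0.001,0.006],"jaw":0.5},{"angular":[0.0,0.0,-0.05],"slide":[-0.011,-0.001,0.005],"jaw":0.5},{"angular":[0.0,0.0,-0.05],"slide":[-0.01,-0.002,0.005],"jaw":0.5}]'

```text
time_s: 14.95
tool_pos: [0.5081, 0.1916, 0.1431]
tool_rot: [-179.9, 0.0, 99.6]
force: [0.1, -0.4, -0.8]
grip_width: 0.0435
grasp_force: 0.0
```

step_arm --rows '[{"angular":[0,0.0,-0.05],"slide":[-0.01,-0.005,0.005],"jaw":0.5},{"angular":[0.0,0.0,-0.05],"slide":[-0.009,-0.005,0.005],"jaw":0.5},{"angular":[0.0,0.0,-0.05],"slide":[-0.008,-0.007,0.006],"jaw":0.5},{"angular":[0.0,0.0,-0.05],"slide":[-0.006,-0.008,0.005],"jaw":0.5},{"angular":[0.0,0.0,-0.05],"slide":[-0.006,-0.009,0.005],"jaw":0.5},{"angular":[0,0,0],"slide":[0,0,0],"jaw":0.5},{"angular":[0,0,0],"slide":[0,0,0],"jaw":0.5},{"angular":[0,0,0],"slide":[0,0,0],"jaw":0.5}]'

```text
time_s: 15.95
tool_pos: [0.5024, 0.1667, 0.131]
tool_rot: [180.0, 0.0, 144.3]
force: [0.4, 0.3, 0.7]
grip_width: 0.0437
grasp_force: 0.0
```

Run:
```python
from plan import *
p,R=now();print(p,R.as_euler('xyz',degrees=True))
rows([((.5015,.166,.0725),down(144.3),6,'l')],.5,dec=4)
```

```text
[0.5023833  0.16670952 0.13101576] [1.79991173e+02 2.09193088e-04 1.44294312e+02]
[{"angular":[0.0,0.0,0.0],"slide":[0.0001,-0.0004,0.0195],"jaw":0.5},{"angular":[0.0,0.0,0.0],"slide":[0.0001,-0.0003,0.0195],"jaw":0.5},{"angular":[0.0,0.0,0.0],"slide":[0.0001,-0.0004,0.0195],"jaw":0.5},{"angular":[0.0,0.0,0.0],"slide":[0.0001,-0.0004,0.0195],"jaw":0.5},{"angular":[0.0,0.0,0.0],"slide":[0.0001,-0.0003,0.0195],"jaw":0.5},{"angular":[0.0,0.0,0.0],"slide":[0.0001,-0.0004,0.0195],"jaw":0.5}]
end [0.5015 0.166  0.0725] [179.99   0.   144.29]
```

step_arm --rows '[{"angular":[0,0,0],"slide":[0.0001,-0.0004,0.0195],"jaw":0.5},{"angular":[0,0,0],"slide":[0.0001,-0.0003,0.0195],"jaw":0.5},{"angular":[0,0,0],"slide":[0.0001,-0.0004,0.0195],"jaw":0.5},{"angular":[0,0,0],"slide":[0.0001,-0.0004,0.0195],"jaw":0.5},{"angular":[0,0,0],"slide":[0.0001,-0.0003,0.0195],"jaw":0.5},{"angular":[0,0,0],"slide":[0.0001,-0.0004,0.0195],"jaw":0.5},{"angular":[0,0,0],"slide":[0,0,0],"jaw":0.4},{"angular":[0,0,0],"slide":[0,0,0],"jaw":0.3},{"angular":[0,0,0],"slide":[0,0,0],"jaw":0.25},{"angular":[0,0,0],"slide":[0,0,0],"jaw":0.25}]' --newtons 10

```text
time_s: 17.2
tool_pos: [0.5017, 0.1658, 0.0729]
tool_rot: [180.0, 0.0, 144.4]
force: [0.0, -0.4, 0.2]
grip_width: 0.0227
grasp_force: 0.0
```

Run:
```python
from plan import *
p,R=now();print(p,R.as_euler('xyz',degrees=True),env.get_obs()['force'],env.get_obs()['grip_width'])
inf=env.camera_info('wrist');save('wrist','w7.png')
w=cv2.imread('pics/raw_w7.png')[200:400,190:450];cv2.imwrite('pics/c7.png',cv2.resize(w,None,fx=3,fy=3,interpolation=cv2.INTER_CUBIC))
print((proj('wrist',p,inf)-[190,200])*3)
```

```text
[0.50171081 0.16580949 0.07288664] [1.79959723e+02 2.03403638e-02 1.44356335e+02] [ 0.04978419 -0.39173289  0.21637041] 0.02270157771061678
[385.31348177 304.54918983]
```

View pics/c7.png

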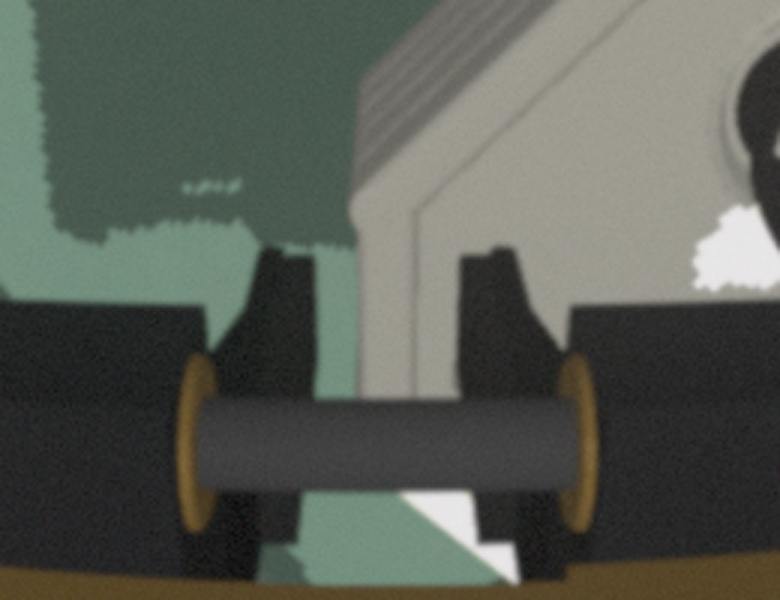

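The bar (x 358..414) is centred between the fingers (gap 315..460) and there is open space on both sides. I close on it.

step_arm --rows '[{"angular":[0,0,0],"slide":[0,0,0],"jaw":0.12},{"angular":[0,0,0],"slide":[0,0,0],"jaw":0},{"angular":[0,0,0],"slide":[0,0,0],"jaw":0},{"angular":[0,0,0],"slide":[0,0,0],"jaw":0},{"angular":[0,0,0],"slide":[0,0,0],"jaw":0}]' --newtons 10

```text
time_s: 17.88
tool_pos: [0.5015, 0.1657, 0.0726]
tool_rot: [180.0, 0.0, 144.4]
force: [0.9, -0.7, 0.0]
grip_width: 0.009
grasp_force: 10.0
```

step_arm --rows '[{"angular":[0,0,0],"slide":[0,0,0],"jaw":0},{"angular":[0,0,0],"slide":[0,0,0],"jaw":0},{"angular":[0,0,0],"slide":[0,0,0],"jaw":0},{"angular":[0,0,0],"slide":[0,0,0],"jaw":0}]' --newtons 50

```text
time_s: 18.38
tool_pos: [0.5015, 0.1657, 0.0726]
tool_rot: [180.0, 0.0, 144.4]
force: [0.1, 0.2, -0.3]
grip_width: 0.0081
grasp_force: 50.0
```

```bash
cat > peel.py <<'E'
from plan import *
p,R=now();print(p,R.as_euler('xyz',degrees=True))
yaw=144.3-135.0
T=Rn.from_euler('z',yaw,degrees=True)
corner=np.array([p[0],p[1],.084]);org=corner-T.apply([-.0448,-.0648,.028])
far=org+T.apply([.060,.080,.014])
d=far-corner;d[2]=0;d/=np.linalg.norm(d);ax=np.array([d[1],-d[0],0]) # rotate: corner rises
print('org',org,'far',far)
wps=[]
N=18
for i in range(1,N+1):
    Q=Rn.from_rotvec(-ax*.18*i/N)
    if i==1: print('check rise',Q.apply(p-far)+far-p)
    wps.append((far+Q.apply(p-far),Q*R,1,'l'))
Q=Rn.from_rotvec(-ax*.18)
pt,Rt=wps[-1][:2]
s=rows(wps,0,dec=4)
E
python3 peel.py
```

```text
[0.50151772 0.16571212 0.07256645] [1.79988066e+02 3.34155533e-03 1.44351262e+02]
org [0.53525693 0.23690022 0.056     ] far [0.58153997 0.32554491 0.07      ]
check rise [1.54905635e-05 3.09401459e-05 1.78730042e-03]
[{"angular":[0.0031,-0.0005,0.0],"slide":[0.0,0.0001,-0.0036],"jaw":0},{"angular":[0.0032,-0.0005,0.0],"slide":[0.0,0.0,-0.0035],"jaw":0},{"angular":[0.0031,-0.0005,0.0],"slide":[0.0,0.0001,-0.0036],"jaw":0},{"angular":[0.0032,-0.0005,0.0],"slide":[0.0,0.0001,-0.0036],"jaw":0},{"angular":[0.0031,-0.0005,0.0],"slide":[0.0001,0.0,-0.0036],"jaw":0},{"angular":[0.0032,-0.0005,0.0],"slide":[0.0,0.0001,-0.0035],"jaw":0},{"angular":[0.0031,-0.0005,0.0],"slide":[0.0,0.0001,-0.0036],"jaw":0},{"angular":[0.0031,-0.0005,0.0],"slide":[0.0,0.0001,-0.0036],"jaw":0},{"angular":[0.0032,-0.0005,0.0],"slide":[0.0,0.0,-0.0036],"jaw":0},{"angular":[0.0031,-0.0005,0.0],"slide":[0.0,0.0001,-0.0035],"jaw":0}]
[{"angular":[0.0032,-0.0005,0.0],"slide":[0.0,0.0001,-0.0036],"jaw":0},{"angular":[0.0031,-0.0005,0.0],"slide":[0.0,0.0,-0.0036],"jaw":0},{"angular":[0.0032,-0.0005,0.0],"slide":[0.0,0.0001,-0.0036],"jaw":0},{"angular":[0.0031,-0.0005,0.0],"slide":[0.0001,0.0001,-0.0035],"jaw":0},{"angular":[0.0032,-0.0005,0.0],"slide":[0.0,0.0,-0.0036],"jaw":0},{"angular":[0.0031,-0.0005,0.0],"slide":[0.0,0.0001,-0.0036],"jaw":0},{"angular":[0.0031,-0.0005,0.0],"slide":[0.0,0.0001,-0.0036],"jaw":0},{"angular":[0.0032,-0.0005,0.0],"slide":[0.0,0.0,-0.0035],"jaw":0}]
end [0.503  0.1687 0.1045] [-169.82    1.61  144.49]
```

step_arm --rows '[{"angular":[0.0031,-0.0005,0],"slide":[0,0.0001,-0.0036],"jaw":0},{"angular":[0.0032,-0.0005,0],"slide":[0,0,-0.0035],"jaw":0},{"angular":[0.0031,-0.0005,0],"slide":[0,0.0001,-0.0036],"jaw":0},{"angular":[0.0032,-0.0005,0],"slide":[0,0.0001,-0.0036],"jaw":0},{"angular":[0.0031,-0.0005,0],"slide":[0.0001,0,-0.0036],"jaw":0},{"angular":[0.0032,-0.0005,0],"slide":[0,0.0001,-0.0035],"jaw":0},{"angular":[0.0031,-0.0005,0],"slide":[0,0.0001,-0.0036],"jaw":0},{"angular":[0.0031,-0.0005,0],"slide":[0,0.0001,-0.0036],"jaw":0}]'

```text
time_s: 19.38
tool_pos: [0.5017, 0.1661, 0.0869]
tool_rot: [-175.4, 0.7, 144.4]
force: [-1.0, -1.5, -0.2]
grip_width: 0.0086
grasp_force: 50.0
```

step_arm --rows '[{"angular":[0.0032,-0.0005,0],"slide":[0,0,-0.0036],"jaw":0},{"angular":[0.0031,-0.0005,0],"slide":[0,0.0001,-0.0035],"jaw":0},{"angular":[0.0032,-0.0005,0],"slide":[0,0.0001,-0.0036],"jaw":0},{"angular":[0.0031,-0.0005,0],"slide":[0,0,-0.0036],"jaw":0}]'

```text
time_s: 19.88
tool_pos: [0.5021, 0.1668, 0.094]
tool_rot: [-173.2, 1.1, 144.4]
force: [-0.1, -0.7, -0.2]
grip_width: 0.0087
grasp_force: 50.0
```

Run:
```python
from plan import *
o=env.get_obs();print(o['tool_pos'],o['tool_rot'],o['force'],o['wrist_torque'])
for n,b in (('scene',(270,120,390,220)),('wrist',(190,150,450,400))): save(n,f'pe_{n}.png')
a=cv2.imread('pics/raw_s1.png');b=cv2.imread('pics/raw_pe_scene.png')
# pile motion: match lower pile patch (scene) between start and now
for box in((296,182,318,202),(318,192,345,208),(345,180,372,200)):
    x0,y0,x1,y1=box;r=cv2.matchTemplate(b[y0-8:y1+8,x0-8:x1+8],a[y0:y1,x0:x1],cv2.TM_CCOEFF_NORMED);print(box,cv2.minMaxLoc(r))
```

```text
[0.50211601 0.1668262  0.09399023] [-173.15350742    1.08477822  144.40888277] [-0.14150551 -0.67438016 -0.19444938] [-0.21914376  0.16264454  0.00333084]
(296, 182, 318, 202) (-0.2536933422088623, 0.7500340938568115, (0, 16), (0, 2))
(318, 192, 345, 208) (-0.04702191799879074, 0.9260070323944092, (9, 1), (8, 8))
(345, 180, 372, 200) (-0.151926189661026, 0.8781064748764038, (0, 0), (8, 8))
```

The pile patches have not moved and forces are small. I finish the peel and plan the lift.

step_arm --rows '[{"angular":[0.0032,-0.0005,0],"slide":[0,0.0001,-0.0036],"jaw":0},{"angular":[0.0031,-0.0005,0],"slide":[0.0001,0.0001,-0.0035],"jaw":0},{"angular":[0.0032,-0.0005,0],"slide":[0,0,-0.0036],"jaw":0},{"angular":[0.0031,-0.0005,0],"slide":[0,0.0001,-0.0036],"jaw":0},{"angular":[0.0031,-0.0005,0],"slide":[0,0.0001,-0.0036],"jaw":0},{"angular":[0.0032,-0.0005,0],"slide":[0,0,-0.0035],"jaw":0},{"angular":[0,0,0],"slide":[0,0,0],"jaw":0},{"angular":[0,0,0],"slide":[0,0,0],"jaw":0}]'

```text
time_s: 20.98
tool_pos: [0.5031, 0.169, 0.1045]
tool_rot: [-169.9, 1.6, 144.5]
force: [-0.4, 0.0, -0.2]
grip_width: 0.0082
grasp_force: 50.0
```

Run:
```python
from plan import *
o=env.get_obs();print(o['force'],o['wrist_torque'])
p,R=now()
rows([(p+[0,0,.06],R,12,'l')],0,dec=4)
```

```text
[-0.36820677  0.02561184 -0.18358187] [0.09090497 0.08934617 0.00911279]
[{"angular":[0.0,0.0,0.0],"slide":[-0.0003,-0.0018,-0.0098],"jaw":0},{"angular":[0.0,0.0,0.0],"slide":[-0.0003,-0.0017,-0.0099],"jaw":0},{"angular":[0.0,0.0,0.0],"slide":[-0.0002,-0.0018,-0.0098],"jaw":0},{"angular":[0.0,0.0,0.0],"slide":[-0.0003,-0.0017,-0.0099],"jaw":0},{"angular":[0.0,0.0,0.0],"slide":[-0.0003,-0.0018,-0.0098],"jaw":0},{"angular":[0.0,0.0,0.0],"slide":[-0.0003,-0.0018,-0.0098],"jaw":0},{"angular":[0.0,0.0,0.0],"slide":[-0.0003,-0.0017,-0.0099],"jaw":0},{"angular":[0.0,0.0,0.0],"slide":[-0.0002,-0.0018,-0.0098],"jaw":0},{"angular":[0.0,0.0,0.0],"slide":[-0.0003,-0.0018,-0.0099],"jaw":0},{"angular":[0.0,0.0,0.0],"slide":[-0.0003,-0.0017,-0.0098],"jaw":0}]
[{"angular":[0.0,0.0,0.0],"slide":[-0.0003,-0.0018,-0.0098],"jaw":0},{"angular":[0.0,0.0,0.0],"slide":[-0.0003,-0.0017,-0.0099],"jaw":0}]
end [0.5031 0.169  0.1645] [-169.85    1.61  144.51]
```

step_arm --rows '[{"angular":[0,0,0],"slide":[-0.0002,-0.0009,-0.005],"jaw":0},{"angular":[0,0,0],"slide":[-0.0001,-0.0009,-0.005],"jaw":0},{"angular":[0,0,0],"slide":[-0.0002,-0.0009,-0.005],"jaw":0},{"angular":[0,0,0],"slide":[-0.0001,-0.0009,-0.005],"jaw":0}]'

```text
time_s: 21.48
tool_pos: [0.503, 0.1687, 0.1149]
tool_rot: [-169.8, 1.6, 144.5]
force: [-0.2, 0.0, -1.2]
grip_width: 0.0081
grasp_force: 50.0
```

```bash
cat > chk.py <<'E'
from plan import *
import sys
o=env.get_obs();print(o['tool_pos'],o['force'],o['wrist_torque'])
a=cv2.imread('pics/raw_s1.png');save('scene',sys.argv[1]+'_s.png');b=cv2.imread(f'pics/raw_{sys.argv[1]}_s.png')
for box in((318,192,345,208),(345,180,372,200),(320,196,372,210),(325,140,350,160)):
    x0,y0,x1,y1=box;r=cv2.matchTemplate(b[y0-8:y1+8,x0-8:x1+8],a[y0:y1,x0:x1],cv2.TM_CCOEFF_NORMED);m=cv2.minMaxLoc(r);print(box,round(m[1],2),m[3])
E
python3 chk.py l1
```

```text
[0.50303367 0.16872982 0.11487361] [-0.22760528  0.01679038 -1.19312498] [ 0.12794772 -0.08890355  0.05274978]
(318, 192, 345, 208) 0.93 (8, 8)
(345, 180, 372, 200) 0.83 (8, 8)
(320, 196, 372, 210) 0.98 (8, 8)
(325, 140, 350, 160) 0.17 (16, 6)
```

step_arm --rows '[{"angular":[0,0,0],"slide":[-0.0003,-0.0018,-0.0098],"jaw":0},{"angular":[0,0,0],"slide":[-0.0003,-0.0018,-0.0098],"jaw":0},{"angular":[0,0,0],"slide":[-0.0003,-0.0018,-0.0098],"jaw":0},{"angular":[0,0,0],"slide":[-0.0003,-0.0018,-0.0098],"jaw":0},{"angular":[0,0,0],"slide":[-0.0003,-0.0018,-0.0098],"jaw":0},{"angular":[0,0,0],"slide":[-0.0003,-0.0018,-0.0098],"jaw":0},{"angular":[0,0,0],"slide":[-0.0003,-0.0018,-0.0098],"jaw":0},{"angular":[0,0,0],"slide":[-0.0003,-0.0018,-0.0098],"jaw":0},{"angular":[0,0,0],"slide":[-0.0003,-0.0018,-0.0098],"jaw":0},{"angular":[0,0,0],"slide":[0,0,0],"jaw":0}]'

```text
time_s: 22.78
tool_pos: [0.5032, 0.1686, 0.16]
tool_rot: [-169.9, 1.6, 144.5]
force: [0.3, 0.2, -0.5]
grip_width: 0.0085
grasp_force: 50.0
```

```bash
python3 chk.py l2
python3 - <<'E'
from plan import *
p,R=now();print(R.as_euler('xyz',degrees=True))
s=rows([(p+[0,0,.02],down(144.4),10,'l')],0,dec=4)
a=lambda f,P=s[0],E=np.array([.465,-.12,.165]):P+(E-P)*f
k=[1,2.5,4.5,7,9.5,12,14.5,17,19.5,22,24,25.5,26.5,27];
s=rows([(a(x/27),down(144.4+15.6*x/27),1,'c') for x in k],0,start=s,dec=4)
E
```

```text
[0.50324338 0.16857345 0.15999892] [ 0.28434734  0.22087183 -0.49420413] [ 0.09243993 -0.08174348  0.0298399 ]
(318, 192, 345, 208) 0.94 (8, 8)
(345, 180, 372, 200) 0.83 (8, 8)
(320, 196, 372, 210) 0.98 (8, 8)
(325, 140, 350, 160) 0.07 (0, 3)
[-169.83317047    1.62130009  144.49816033]
[{"angular":[-0.0056,0.0009,0.0],"slide":[-0.0001,-0.0007,-0.0039],"jaw":0},{"angular":[-0.0057,0.0009,-0.0001],"slide":[-0.0001,-0.0006,-0.004],"jaw":0},{"angular":[-0.0056,0.0009,0.0],"slide":[-0.0001,-0.0006,-0.0039],"jaw":0},{"angular":[-0.0057,0.0009,0.0],"slide":[-0.0001,-0.0005,-0.004],"jaw":0},{"angular":[-0.0056,0.0009,0.0],"slide":[-0.0001,-0.0004,-0.004],"jaw":0},{"angular":[-0.0057,0.0009,-0.0001],"slide":[0.0,-0.0004,-0.004],"jaw":0},{"angular":[-0.0056,0.0009,0.0],"slide":[-0.0001,-0.0003,-0.004],"jaw":0},{"angular":[-0.0057,0.0009,0.0],"slide":[0.0,-0.0002,-0.004],"jaw":0},{"angular":[-0.0056,0.0009,0.0],"slide":[0.0,-0.0001,-0.004],"jaw":0},{"angular":[-0.0057,0.0009,-0.0001],"slide":[0.0,-0.0001,-0.004],"jaw":0}]
end [0.503  0.1685 0.1797] [1.7999e+02 1.0000e-02 1.4441e+02]
[{"angular"
[... 328 characters left out ...]
7],"jaw":0},{"angular":[0.0,0.0,-0.0081],"slide":[-0.0207,-0.0497,0.0027],"jaw":0},{"angular":[0.0,0.0,-0.008],"slide":[-0.0194,-0.0503,0.0028],"jaw":0},{"angular":[0.0,0.0,-0.008],"slide":[-0.0182,-0.0507,0.0027],"jaw":0},{"angular":[0.0,0.0,-0.008],"slide":[-0.0169,-0.0512,0.0027],"jaw":0},{"angular":[0.0,0.0,-0.0081],"slide":[-0.0156,-0.0516,0.0027],"jaw":0}]
[{"angular":[0.0,0.0,-0.0064],"slide":[-0.0114,-0.0416,0.0022],"jaw":0},{"angular":[0.0,0.0,-0.0048],"slide":[-0.008,-0.0313,0.0016],"jaw":0},{"angular":[0.0,0.0,-0.0032],"slide":[-0.005,-0.021,0.0011],"jaw":0},{"angular":[0.0,0.0,-0.0016],"slide":[-0.0024,-0.0105,0.0005],"jaw":0}]
end [ 0.465 -0.12   0.165] [1.8e+02 1.0e-02 1.6e+02]
```

step_arm --rows '[{"angular":[-0.0056,0.0009,0],"slide":[-0.0001,-0.0007,-0.004],"jaw":0},{"angular":[-0.0057,0.0009,0],"slide":[-0.0001,-0.0006,-0.004],"jaw":0},{"angular":[-0.0056,0.0009,0],"slide":[-0.0001,-0.0006,-0.004],"jaw":0},{"angular":[-0.0057,0.0009,0],"slide":[-0.0001,-0.0005,-0.004],"jaw":0},{"angular":[-0.0056,0.0009,0],"slide":[-0.0001,-0.0004,-0.004],"jaw":0},{"angular":[-0.0057,0.0009,0],"slide":[0,-0.0004,-0.004],"jaw":0},{"angular":[-0.0056,0.0009,0],"slide":[-0.0001,-0.0003,-0.004],"jaw":0},{"angular":[-0.0057,0.0009,0],"slide":[0,-0.0002,-0.004],"jaw":0},{"angular":[-0.0056,0.0009,0],"slide":[0,-0.0001,-0.004],"jaw":0},{"angular":[-0.0057,0.0009,0],"slide":[0,-0.0001,-0.004],"jaw":0}]'

```text
time_s: 24.08
tool_pos: [0.5029, 0.1685, 0.1797]
tool_rot: [180.0, -0.0, 144.4]
force: [-0.3, 0.1, -1.5]
grip_width: 0.0081
grasp_force: 50.0
```

step_arm --rows '[{"angular":[0,0,-0.0032],"slide":[-0.0101,-0.019,0.0011],"jaw":0},{"angular":[0,0,-0.0048],"slide":[-0.015,-0.0287,0.0016],"jaw":0},{"angular":[0,0,-0.0064],"slide":[-0.0193,-0.0385,0.0022],"jaw":0},{"angular":[0,0,-0.008],"slide":[-0.0232,-0.0487,0.0027],"jaw":0},{"angular":[0,0,-0.008],"slide":[-0.022,-0.0492,0.0027],"jaw":0},{"angular":[0,0,-0.0081],"slide":[-0.0207,-0.0497,0.0027],"jaw":0},{"angular":[0,0,-0.008],"slide":[-0.0194,-0.0503,0.0028],"jaw":0},{"angular":[0,0,-0.008],"slide":[-0.0182,-0.0507,0.0027],"jaw":0},{"angular":[0,0,-0.008],"slide":[-0.0169,-0.0512,0.0027],"jaw":0},{"angular":[0,0,-0.0081],"slide":[-0.0156,-0.0516,0.0027],"jaw":0}]'

```text
time_s: 25.32
tool_pos: [0.4712, -0.0682, 0.1677]
tool_rot: [-180.0, 0.0, 157.1]
force: [0.9, 0.3, -1.4]
grip_width: 0.0083
grasp_force: 50.0
```

step_arm --rows '[{"angular":[0,0,-0.0064],"slide":[-0.0114,-0.0416,0.0022],"jaw":0},{"angular":[0,0,-0.0048],"slide":[-0.008,-0.0313,0.0016],"jaw":0},{"angular":[0,0,-0.0032],"slide":[-0.005,-0.021,0.0011],"jaw":0},{"angular":[0,0,-0.0016],"slide":[-0.0024,-0.0105,0.0005],"jaw":0},{"angular":[0,0,0],"slide":[0,0,0],"jaw":0},{"angular":[0,0,0],"slide":[0,0,0],"jaw":0},{"angular":[0,0,0],"slide":[0,0,0],"jaw":0},{"angular":[0,0,0],"slide":[0,0,0],"jaw":0},{"angular":[0,0,0],"slide":[0,0,0],"jaw":0},{"angular":[0,0,0],"slide":[0,0,0],"jaw":0}]'

```text
time_s: 26.58
tool_pos: [0.4647, -0.12, 0.165]
tool_rot: [-180.0, -0.0, 159.9]
force: [-0.1, 1.0, -1.2]
grip_width: 0.0083
grasp_force: 50.0
```

```bash
python3 chk.py f1
python3 - <<'E'
from plan import *
save('top','tf.png');inf=env.camera_info('wrist');save('wrist','wf.png')
t=cv2.imread('pics/raw_tf.png')[150:310,170:480];s=cv2.imread('pics/raw_f1_s.png')[110:390,260:490];w=cv2.imread('pics/raw_wf.png')
o=np.zeros((600,780,3),np.uint8)
o[:240,:465]=cv2.resize(t,(465,240));o[:340,468:748]=cv2.resize(s,(280,340));o[245:594,:465]=cv2.resize(w,(465,349))
cv2.imwrite('pics/cf.png',o)
p,R=now();T=Rn.from_euler('z',R.as_euler('xyz',degrees=True)[2]-135,degrees=True)
print('tray centre est',p+T.apply([.0448,.0648,0]))
print('wrist px in composite',[(proj('wrist',p+T.apply(np.array(l)/1e3-[-.0448,-.0648,.016]),inf)*[465/640,349/480]+[0,245]).round() for l in((65,-85,28),(65,85,28),(-65,85,28),(-14,8,37))])
E
```

```text
[ 0.46466667 -0.11995793  0.16504995] [-0.06234484  0.9735995  -1.1737325 ] [-0.13359195  0.04524487  0.0310091 ]
(318, 192, 345, 208) 0.28 (16, 14)
(345, 180, 372, 200) 0.62 (0, 16)
(320, 196, 372, 210) 0.38 (16, 10)
(325, 140, 350, 160) 0.65 (2, 8)
tray centre est [ 0.47794751 -0.04237251  0.16502381]
wrist px in composite [array([308., 567.]), array([463., 428.]), array([382., 285.]), array([354., 432.])]
```

View pics/cf.png

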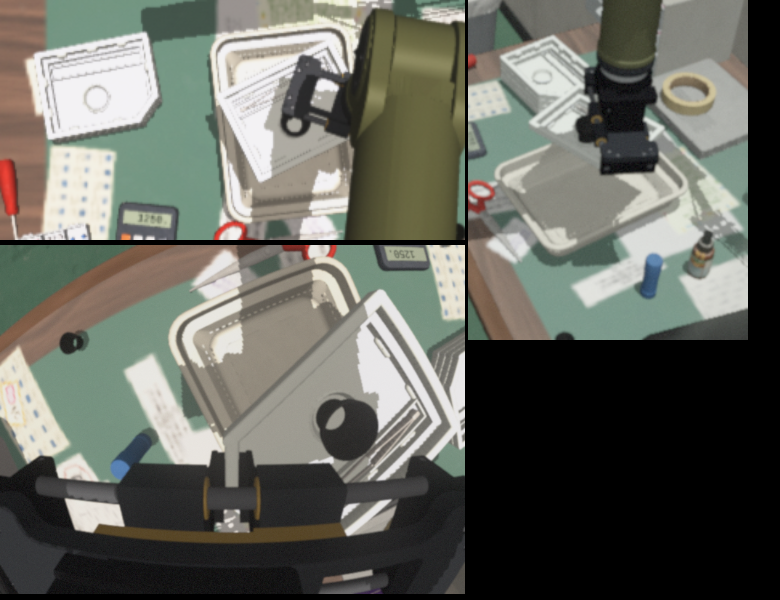

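The final view shows the tray held level over the cream tray. The loupe is in its pocket at (348,428), the tweezers are in the slot, and the pile (98,85), glue stick and dropper are in place. I hand it in.

```bash
python3 -c "
from cell import env
print(env.sign_off())"
```

```text
the job is handed in; nothing more can be done
None
```

I handed the job in, but the hand-in returned no verdict: the loupe is in its pocket, the tray was peeled off corner first, and it is held level about 15 cm above the desk over the middle of the cream tray, with the pile, glue stick and dropper in place.

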